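# Pluck a porous ceramic tip from a covered pocket tray and lay it on the balance

## Robot

A 6-joint arm with a two-finger parallel gripper is mounted at the origin on the work surface. World frame = base frame: x ahead of the robot, y to its left, z up, the work surface at z = 0. Lengths are in mm, angles in rad, forces in N, time in s.
With the tool pointing down it reaches from about 275 to 825 mm from the base axis. Payload 5.2 kg.
Tool frame: the origin (TCP) lies at the very end of the fingers, on their centre line; the grasp point (between the pads) lies 19 mm behind it; z points along the fingers, y is the line along which they close (so a half turn about z gives the same grasp; the last joint's range is limited). The gripper opens to 93 mm and grips with 3 to 60 N. Pads are 15 mm wide; open, the fingers measure 128 mm over their backs; the gripper's body (75 mm by 188 mm) begins 65 mm behind the grasp point.
Start: joints at [-1.514, 0.259, 1.535, -0, 1.348, -0.203], TCP at [141.309, -531.542, 218.653] pointing down, gripper open.
Joint ranges: [-3.14, 3.14], [-0.91, 2.08], [0.19, 2.58], [-1.22, 4.36], [0.22, 2.71], [-3.12, 3.12]. Speed limits (rad/s): [2.57, 2.57, 3.14, 3.14, 3.14, 3.14].

## Interface

Orientations are given as [roll, pitch, yaw] about the fixed x, y, z axes, in that order (R = Rz(yaw) Ry(pitch) Rx(roll)).
In Python, from bench import robot gives the robot as it stands. The module is installed in compiled form; this text tells all that it offers. Calls block until the motion is done:
- robot.move_ptp(position, orientation): joint-space move of the TCP to a pose.
- robot.move_linear(position, ori=None, speed=150, f_stop=None): straight line of the TCP; ori=None keeps the orientation; speed is the mean speed in mm/s. With f_stop (N) it stops when the force on the tool has changed by that much, and returns True; else False.
- robot.move_j(angles): joint-space move.
- robot.move_gripper(opening): opening from 0.0 (shut) to 1.0 (fully open); the grip force is fixed at half the most; returns when the fingers have stopped.
- robot.sleep(seconds).
- robot.inverse_kinematics(position, orientation): joint angles nearest the present ones, or None.
- robot.get_image(name): name is "scene" or "top" or "wrist"; returns a dict with "img" (400x640x3 uint8, blue, green, red), "fovy" (degrees; the focal length in pixels is half the picture's height over the tangent of half this angle, whatever the lens; pixels are square), "cx", "cy" (the principal point, pixels), "eye" and "orientation" of the camera in the world. Camera axes: x right, y down, z forward; pixel columns grow to the right and rows downward; lengths in mm; the calibration is good to about 2 mm. A picture is of the moment at which its call begins. There is no depth.
A pose or a line that the arm cannot do raises robot.MotionError and nothing moves.
- robot.hand_in(): hands the job in; it is judged then, once.
Readings, each from a call of its own:
- robot.current_t(): time.
- robot.current_qpos(): joint angles.
- robot.current_joint_vel(): joint speeds.
- robot.current_joint_efforts(): joint torques, N m.
- robot.current_tcp_pos(): TCP position.
- robot.current_eef_rot(): TCP orientation.
- robot.current_contact_force(): force on the tool from outside, world axes, zero at the start.
- robot.current_ft_torque(): the same for the moment, N m.
- robot.current_gripper_width(): opening from 0.0 (shut) to 1.0 (fully open).
- robot.current_finger_force(): force on a finger pad.
Only numpy, scipy, OpenCV 4.12 (cv2) and the standard library are available. Lean on these libraries where they do the work, as an engineer would, in place of code of your own. Each camera call takes 0.05 s, during which the arm holds its last target. There are 200 camera calls.

## Task

In this soil-testing lab, slide the clear cover of the pocket tray aside by pushing it, the way that is not blocked by the steel weight standing next to the tray, and gently take out the ceramic tip that has a narrow neck at one end. Lay it in the dish on the balance (do not drop it: the ceramic is brittle, so grip it lightly and do not press it down hard), let go, then push the cover back until it is centred over the tray again. Leave the other filters in their pockets and do not disturb the weight, the brass ring or the bottle.

Things in the scene. Friction and masses are not known exactly. Their poses are not given: they have to be found in the camera images.
- tray: Black plastic pocket tray fixed to the bench, 64 mm (x) by 246 mm (y), top 14 mm above the bench; origin at bench level under its centre. One row of four pockets at x = 0, y = -78, -26, 26, 78 mm, each 42 (x) by 24 (y) mm, 5 mm deep, a filter lying in each. Aluminium rails along x at y = -128 and 128 mm: 200 mm long, 10 wide, 34 high (thin outer lip to 40).
- cover (a joint): Slide of the tray's clear cover along the tray's x, m: 0 = centred over the tray (closed), range -0.066 to 0.066; stays where left (1.5 N friction). It slides either way; about 0.06 clears the pockets. Plate 64 mm (x) by 264 mm (y), underside 34 mm and top 38 mm above the bench, on the rails.
- cover_rib (a point): Middle of the top edge of the grey push rib on the cover, 52 mm above the bench. The rib stands on the middle of the cover: 8 mm thick (tray x), 70 mm long (tray y), 14 mm tall above the plate. Axes parallel to the tray's.
- necked_tip: The part to move: white ceramic tip lying along its x, 36.7 mm long: body 20 mm diameter from x = -9 to 9 mm, domed nose to 18.7 mm, narrow neck 11 mm diameter from -18 to -9 mm. Origin on its axis, 10 mm above what it lies on (19 mm above the bench in the tray). 16 g. In any of the four pockets, its x along the tray's x within 0.05 rad.
- long_filter: White ceramic cylinder, 20 mm diameter, 36 mm long along its x, both ends flat; origin at its centre. Stays in its pocket.
- short_filter: White ceramic cylinder, 20 mm diameter, 24 mm long along its x, both ends flat; origin at its centre. Stays in its pocket.
- round_filter: White ceramic cylinder, 20 mm diameter, 37 mm long along its x, both ends domed, no neck; origin at its centre. Stays in its pocket.
- balance: White compact balance fixed to the bench, 190 mm (its x) by 150 mm (its y), housing 40 mm high; origin at bench level under its centre. Its aluminium dish is centred 20 mm toward +x from the origin.
- dish (a point): Centre of the dish's inner floor, 52 mm above the bench; axes parallel to the balance's. Square dish, inside 92 mm by 92 mm, walls 3 mm thick, rim 12 mm above this floor.
- weight: Loose steel weight, 40 mm diameter, 52 mm tall with a small knob on top; origin at the centre of its underside. It stands about 80 mm from the tray's centre on its +x or its -x side, in the way of the cover.
- ring: Loose brass specimen ring, 64 mm outer diameter, 20 mm tall; origin at the centre of its underside. It lies on the bench on the other side of the tray from the weight; the cover passes above it.
- bottle: Loose white plastic bottle, 48 mm diameter, 150 mm tall; origin at the centre of its underside. It stands between the tray and the balance.

How it is judged:
By the outcome, as a careful person would: the job done as asked, in the order asked, and still so for the second after the job is handed in, with the robot touching nothing.
It also fails if it takes over 64 s, if anything falls off the work surface, if the arm or the gripper's body presses on something with over 40 N, if the wrist force passes 120 N, or if a joint passes its speed limit or range.

## Working session

There is one attempt and no reset: what is moved stays moved. The work goes in short steps, each a Python script; the robot and the scene stay as the last script left them, time stands still between calls to the robot, and variables do not carry over. Pictures are saved under pics/ and viewed, at most 10 in all, crops included, and the job is handed in when it is done.

```bash
mkdir -p pics; cat > h.py <<'E'
from bench import robot
import numpy as np, cv2
from scipy.spatial.transform import Rotation as R
def grab(n,f):
    d=robot.get_image(n); cv2.imwrite('pics/'+f,d['img']); return d
def K(d): return 200/np.tan(np.radians(d['fovy'])/2)
def rot(d):
    o=np.array(d['orientation'],float)
    return o if o.shape==(3,3) else R.from_euler('xyz',o).as_matrix()
def ray(d,u,v,z):
    r=rot(d)@np.array([(u-d['cx'])/K(d),(v-d['cy'])/K(d),1]); e=np.array(d['eye'])
    return e+r*(z-e[2])/r[2]
def proj(d,p):
    c=rot(d).T@(np.array(p)-d['eye']); return c[:2]/c[2]*K(d)+[d['cx'],d['cy']]
E
python3 - <<'E'
from h import *
for n in ('top','scene'):
    d=grab(n,n+'0.png'); print(n,d['fovy'],d['cx'],d['cy'],d['eye'],d['orientation'])
print(robot.current_eef_rot(),robot.current_t())
E
```

```text
top 56.06419514953822 316.90439358967234 204.56424195921454 [495.90907302  -9.92494214 863.19680118] [-3.05491822  0.00474047 -1.5912978 ]
scene 54.172527724974216 320.21981658055444 191.75691112689339 [1149.31749272 -563.98760308  578.25034334] [-2.12257772e+00 -1.99304958e-03  8.19816947e-01]
[-3.14001997e+00 -2.71286735e-04  2.59805537e-01] 0.1
```

View pics/top0.png

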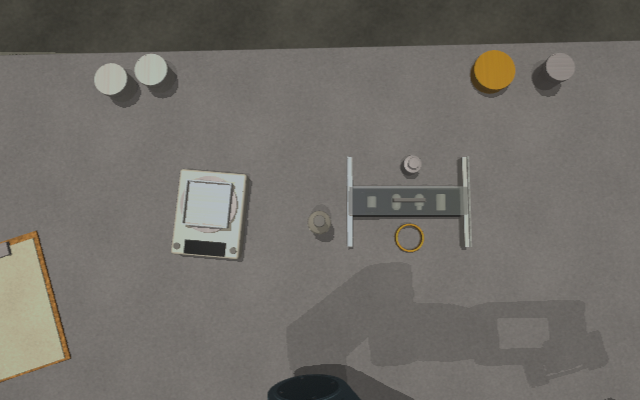

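View pics/scene0.png

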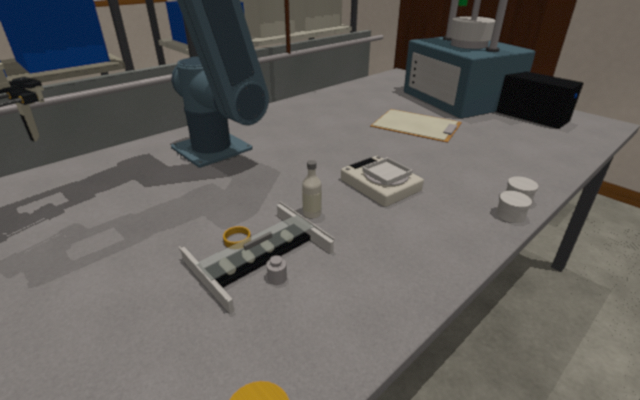

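The top view shows the tray at about (408,201) and the weight on its far side (+x world) at (412,165). The ring is on the near side at (409,238), the bottle at (320,222) and the dish at (208,205). The cover therefore has to go toward the robot. Next I'll measure these and take a wrist view from above the tray.

```bash
python3 - <<'E'
from h import *
d=robot.get_image('top'); im=d['img']; g=cv2.cvtColor(im,cv2.COLOR_BGR2GRAY)
def comps(mask,box,z,amin=30):
    x0,y0,x1,y1=box; m=np.zeros_like(mask); m[y0:y1,x0:x1]=mask[y0:y1,x0:x1]
    for c in cv2.findContours(m,cv2.RETR_EXTERNAL,cv2.CHAIN_APPROX_NONE)[0]:
        if cv2.contourArea(c)<amin: continue
        r=cv2.minAreaRect(c); b=cv2.boxPoints(r)
        print([round(v,1) for v in r[0]+r[1]+(r[2],)],'ctr',ray(d,*r[0],z)[:2].round(1)); print(np.array([ray(d,*p,z)[:2] for p in b]).round(0).tolist())
print('rails');comps((g>150).astype(np.uint8)*255,(335,145,485,260),38)
print('dish');comps((g>150).astype(np.uint8)*255,(165,160,255,270),64,200)
bg=cv2.Canny(g,40,120)
print('tray dark');comps((g<85).astype(np.uint8)*255,(340,175,480,225),25)
hsv=cv2.cvtColor(im,cv2.COLOR_BGR2HSV)
print('ring');comps(((hsv[...,1]>110)).astype(np.uint8)*255,(380,215,440,260),20)
cv2.imwrite('pics/crop1.png',np.hstack([cv2.resize(im[145:255,335:485],None,fx=3.2,fy=3.2,interpolation=cv2.INTER_CUBIC),cv2.resize(im[150:270,165:255],(300,352))]))
c=ray(d,408,201,40); print(c)
robot.move_ptp([c[0]-60,c[1],330],[np.pi,0,0]); print(robot.current_t())
w=grab('wrist','w1.png'); print(w['eye'],w['orientation'],w['fovy'])
E
```

```text
rails
[466.5, 230.0, 3.0, 32.0, 0.0] ctr [ 505.  -333.6]
[[470.0, -328.0], [540.0, -332.0], [540.0, -339.0], [470.0, -335.0]]
[349.0, 223.5, 43.0, 4.0, 90.0] ctr [524.5 -77.1]
[[572.0, -74.0], [572.0, -83.0], [478.0, -80.0], [478.0, -71.0]]
[464.5, 171.5, 29.0, 3.0, 90.0] ctr [ 634.4 -336.3]
[[667.0, -335.0], [667.0, -341.0], [602.0, -338.0], [602.0, -331.0]]
[349.0, 173.5, 33.0, 4.0, 90.0] ctr [635.4 -80.1]
[[673.0, -77.0], [672.0, -86.0], [598.0, -84.0], [599.0, -75.0]]
dish
[208.2, 213.3, 65.9, 85.2, 5.9] ctr [551.6 224.8]
[[471.0, 303.0], [652.0, 287.0], [634.0, 145.0], [454.0, 164.0]]
tray dark
[408.0, 205.4, 111.0, 33.9, 1.8] ctr [ 562.7 -211.2]
[[531.0, -85.0], [607.0, -90.0], [594.0, -338.0], [518.0, -332.0]]
[460.0, 180.0, 10.0, 4.0, 90.0] ctr [ 617.5 -330.3]
[[629.0, -326.0], [629.0, -335.0], [606.0, -334.0], [606.0, -325.0]]
[410.5, 176.5, 3.0, 13.0, 90.0] ctr [ 627.8 -219.5]
[[632.0, -205.0], [631.0, -234.0], [624.0, -234.0], [625.0, -205.0]]
ring
[409.0, 237.5, 27.0, 28.0, 90.0] ctr [ 491.1 -211.6]
[[522.0, -182.0], [521.0, -244.0], [461.0, -241.0], [462.0, -179.0]]
[ 571.18076383 -207.93091483   40.        ]
1.9833
[ 592.32627199 -209.38816272  495.41362094] [ 2.84922805e+00 -5.94641426e-04 -1.57084321e+00] 65.82637808306863
```

View pics/w1.png

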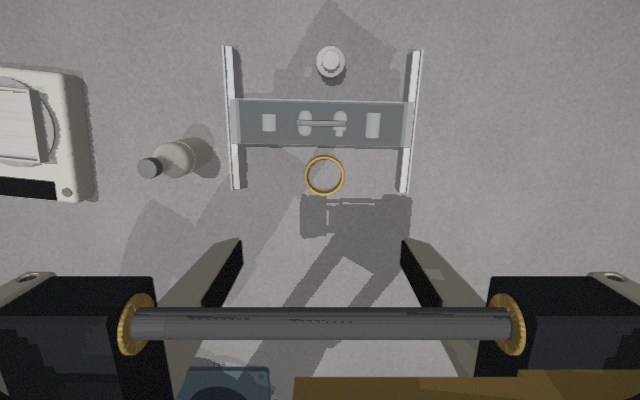

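View pics/crop1.png

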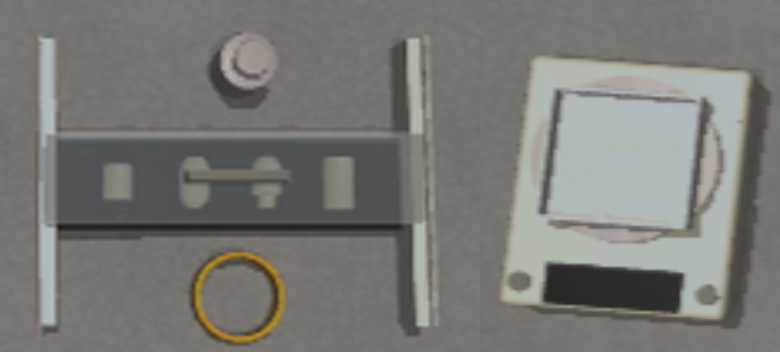

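The wrist view shows the filters through the cover, left to right: short (268,122), round (305,122), necked tip (340,124, neck toward the robot) and long (373,125). The rib runs from (298,123) to (347,125). In the crop the dish rim corners are clear too. Next I'll calculate the poses.

```bash
python3 - <<'E'
from h import *
w=robot.get_image('wrist'); t=robot.get_image('top')
g=cv2.cvtColor(w['img'],cv2.COLOR_BGR2GRAY)
# rail outer edges in wrist view at z=40
m=np.zeros_like(g); m[35:200,215:430]=(g[35:200,215:430]>165)*255
for c in cv2.findContours(m,cv2.RETR_EXTERNAL,cv2.CHAIN_APPROX_NONE)[0]:
    if cv2.contourArea(c)<60: continue
    b=cv2.boxPoints(cv2.minAreaRect(c)); print('bright',cv2.boundingRect(c),[ray(w,*p,37)[:2].round(1).tolist() for p in b])
# cover edge: strongest vertical gradient per column
sob=cv2.Sobel(cv2.GaussianBlur(g,(3,3),0).astype(float),-1,0,1)
for lo,hi,s,n in ((92,110,1,'far'),(138,155,1,'near')):
    P=[]
    for u in range(245,395,5):
        col=np.abs(sob[lo:hi,u]); P.append(ray(w,u,lo+col.argmax(),38)[:2])
    P=np.array(P); k=np.polyfit(P[:,1],P[:,0],1); r=P[:,0]-np.polyval(k,P[:,1]); ok=abs(r)<4
    k=np.polyfit(P[ok,1],P[ok,0],1); print(n,'x at y=-210',np.polyval(k,-210),'slope',k[0],ok.sum())
print('rib ends',ray(w,298,123,52),ray(w,347,125,52))
print('tips',[ray(w,u,v,22)[:2].round(1).tolist() for u,v in ((268,122),(305,122),(340,124),(373,125))])
D=[ray(t,*p,64)[:2] for p in ((188.4,180.7),(232,183.4),(228,228.4),(184,223.3))]
print('dish',np.round(D,1).tolist(),np.mean(D,0),[np.linalg.norm(D[i]-D[i-1]) for i in range(4)])
print('weight',ray(w,331,60,58),'ring',ray(w,324,176,10),'bottle top',ray(w,150,168,150), ray(t,319,217,150))
cv2.imwrite('pics/c2.png',cv2.resize(w['img'][35:205,210:435],None,fx=3.5,fy=3.5,interpolation=cv2.INTER_CUBIC))
E
```

```text
bright (231, 134, 9, 55) [[558.4, -77.7], [558.9, -86.6], [477.7, -84.6], [477.2, -75.2]]
bright (400, 128, 12, 65) [[471.4, -329.3], [567.6, -331.6], [566.7, -340.4], [470.5, -338.6]]
bright (409, 51, 11, 57) [[596.5, -332.0], [668.7, -333.8], [667.9, -342.7], [595.7, -341.4]]
bright (407, 50, 17, 144) [[469.8, -340.4], [669.5, -344.9], [669.2, -347.3], [469.5, -343.0]]
bright (317, 46, 26, 30) [[655.7, -194.6], [680.2, -221.6], [661.3, -242.8], [636.0, -215.8]]
bright (225, 46, 10, 61) [[674.2, -80.4], [674.6, -89.1], [597.7, -87.3], [597.2, -78.1]]
bright (221, 45, 11, 144) [[675.4, -75.0], [675.6, -77.6], [477.8, -73.3], [477.6, -70.4]]
far x at y=-210 603.0678874158652 slope 0.022722303304579368 30
near x at y=-210 538.6108186779192 slope 0.015783831674327693 27
rib ends [ 574.48736777 -177.56153485   52.        ] [ 571.75846631 -245.7669301    52.        ]
tips [[574.7, -130.9], [574.7, -185.8], [571.8, -237.8], [570.4, -286.9]]
dish [[622.7, 267.7], [614.9, 173.9], [518.5, 182.5], [531.3, 276.3]] [571.84278336 225.09469859] [np.float64(91.82204151265618), np.float64(94.18686026121077), np.float64(96.73846147383522), np.float64(94.67155445705384)]
weight [ 653.95458063 -222.56768522   58.        ] ring [ 490.65452411 -214.29577597   10.        ] bottle top [529.25847434 -16.47979076 150.        ] [534.13837368 -11.31032701 150.        ]
```

View pics/c2.png

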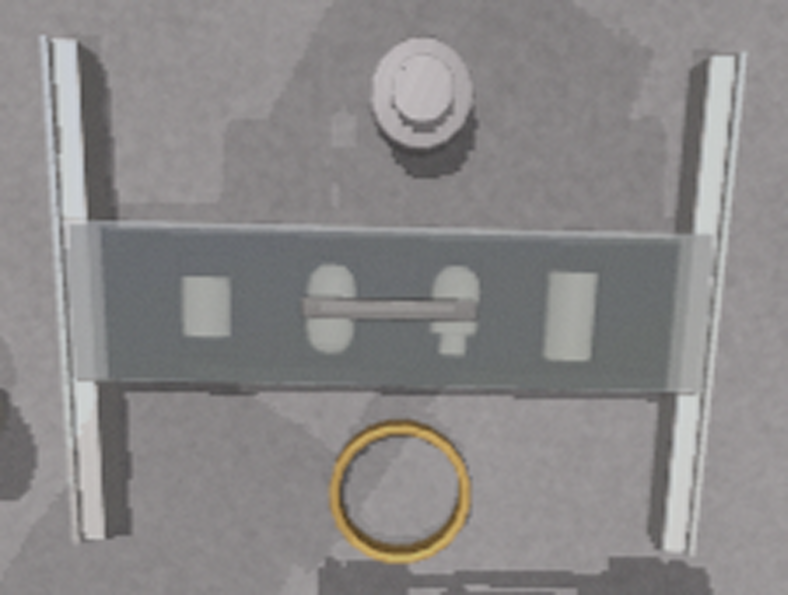

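Tray centre is at about (571.5,-209) with yaw about -0.023, and the dish is at about (572,225). The weight at (654,-222) is 82 mm from the tray centre and the rib is 68 mm long, both as expected. Now I'll open the cover by pushing toward -x.

```bash
cat >> h.py <<'E'
C=np.array([571.5,-209.]); PSI=-0.023; c,s=np.cos(PSI),np.sin(PSI)
def T(x,y,z): return [C[0]+c*x-s*y, C[1]+s*x+c*y, z]
def inv(p): d=np.array(p[:2])-C; return np.array([c*d[0]+s*d[1],-s*d[0]+c*d[1]])
O=[np.pi,0,PSI]
E
python3 - <<'E'
from h import *
robot.move_gripper(0.0)
robot.move_ptp(T(28,0,110),O); robot.move_linear(T(28,0,43),speed=100)
print('t',robot.current_t(),robot.current_contact_force())
hit=robot.move_linear(T(3,0,43),speed=20,f_stop=1.0)
p=robot.current_tcp_pos(); x=inv(p)[0]; print(hit,p,'tray x',x,robot.current_contact_force(),robot.current_t())
if hit and 6<x<18:
    r=robot.move_linear(T(x-63,0,43),speed=35,f_stop=12); print(r,inv(robot.current_tcp_pos()),robot.current_contact_force())
    robot.move_linear(T(x-55,0,43),speed=60); robot.move_linear(T(x-55,0,120),speed=150)
    robot.move_gripper(1.0); robot.move_ptp(T(-60,0,330),O)
    w=grab('wrist','w3.png'); cv2.imwrite('pics/c3.png',cv2.resize(w['img'][35:205,210:435],None,fx=3.5,fy=3.5,interpolation=cv2.INTER_CUBIC))
print(robot.current_t())
E
```

```text
t 5.3417 [-0.6986774   0.32563213  1.01345434]
True [ 585.04288135 -209.1128474    42.59360123] tray x 13.541894680499393 [ 1.01021634 -0.53938476 -0.29370361] 6.1
False [-4.94791406e+01 -1.66680911e-03] [ 0.87822126  0.40289174 -0.12184453]
11.3833
```

View pics/c3.png

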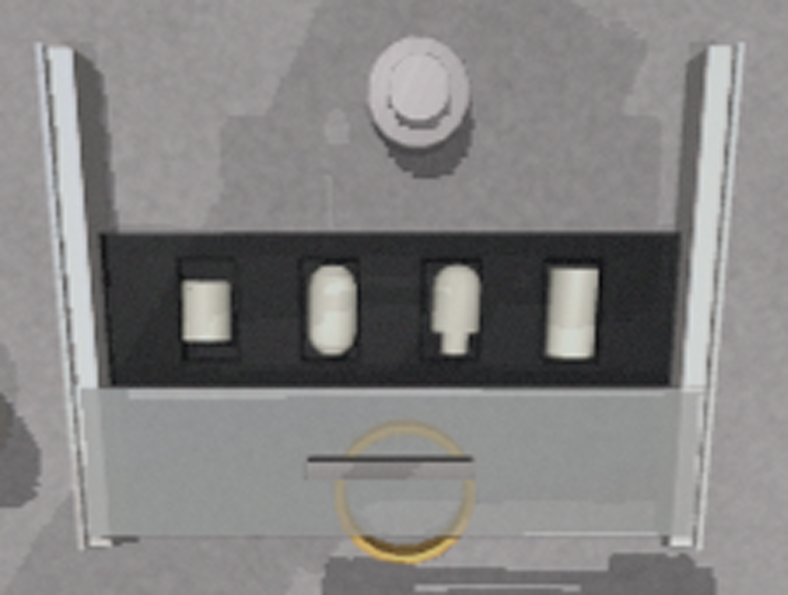

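The cover is open and now sits over the ring, with the weight unmoved. The tip's body is at crop (455,300), neck toward the robot. Next I'll locate it precisely and grasp it lightly.

```bash
python3 - <<'E'
from h import *
w=robot.get_image('wrist'); g=cv2.cvtColor(w['img'],cv2.COLOR_BGR2GRAY)
m=np.zeros_like(g); m[103:144,245:400]=(g[103:144,245:400]>110)*255
tip=None
for q in cv2.findContours(m,cv2.RETR_EXTERNAL,cv2.CHAIN_APPROX_NONE)[0]:
    if cv2.contourArea(q)<60: continue
    x,y,ww,hh=cv2.boundingRect(q); a=ray(w,x+ww/2-.5,y-.5,20);b=ray(w,x+ww/2-.5,y+hh-.5,18)
    l=ray(w,x-.5,y+hh/2,20);r=ray(w,x+ww-.5,y+hh/2,20)
    o=(a+b)/2; print(inv(o).round(1),o[:2].round(1),'len',(a-b)[0].round(1),'wid',(l-r)[1].round(1))
    if abs(inv(o)[1]+26)<8: tip=o
print(tip); e=inv(tip)
assert abs(e[0])<5 and abs(e[1]+26)<4
np.save('tip.npy',tip)
P=lambda z:[tip[0]-.3,tip[1],z]
robot.move_gripper(36/93)
robot.move_ptp(P(110),O); robot.move_linear(P(40),speed=120)
print(robot.current_t(), robot.current_gripper_width()*93)
print(robot.move_linear(P(16),speed=30,f_stop=6), robot.current_tcp_pos(),robot.current_contact_force(),robot.current_finger_force())
for wd in (24,22,21,20.5,20.2,20,19.8,19.5,19.2,19,18.7,18.4,18):
    robot.move_gripper(wd/93); f=robot.current_finger_force(); G=robot.current_gripper_width()*93
    print(wd,round(G,2),f)
    if np.max(np.abs(f))>4: break
print(robot.current_t(),robot.current_contact_force())
E
```

```text
[ 0.9 78.5] [ 574.2 -130.6] len 24.6 wid 20.8
[  0.2 -77. ] [ 569.9 -286. ] len 37.6 wid 22.3
[ 0.8 24.9] [ 572.9 -184.1] len 36.1 wid 20.8
[  1.6 -27.9] [ 572.5 -236.9] len 37.5 wid 19.3
[ 572.45182237 -236.91175023   19.        ]
14.1167 36.11752190691952
False [ 572.2730021  -237.01237877   16.11049344] [0.1648705  0.34774677 0.33528716] 0.0
24 24.06 0.0
22 21.99 0.0
21 21.16 0.0
20.5 20.8 0.0
20.2 19.87 0.030948779221944278
20 19.91 0.08630624991383229
19.8 19.64 0.0888700728683034
19.5 19.47 0.09496989245235454
19.2 19.31 0.08022950460144784
19 18.95 0.08193531575670931
18.7 19.15 0.116139221645426
18.4 18.85 3.6253083357587457
18 18.51 9.47004536865279
18.2083 [-0.24486251 -0.05395836  0.71356428]
```

```bash
python3 - <<'E'
from h import *
robot.move_gripper(18.35/93); print(robot.current_finger_force())
p=robot.current_tcp_pos()
robot.move_linear([p[0],p[1],30],speed=25); print(robot.current_finger_force(),robot.current_gripper_width()*93)
robot.move_linear([p[0],p[1],250],speed=180); print(robot.current_finger_force(),robot.current_t())
OD=[np.pi,0,-0.09]; D=[572,225]
robot.move_ptp(D+[250],OD); print(robot.current_finger_force(),robot.current_gripper_width()*93,robot.current_t())
w=grab('wrist','w4.png'); t=grab('top','t4.png')
E
```

```text
4.347645209636539
4.347986911889166 18.415589826001952
4.348360088188201 20.5083
4.34805910801515 18.49308971818021 22.2
```

View pics/w4.png

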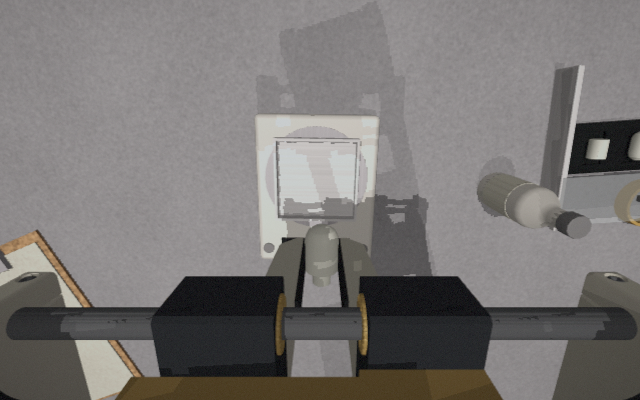

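The tip is held at (320,250), neck toward the robot. The dish corners are at about (276,139), (358,139), (355,217) and (277,217), square to the tool. I'll correct the dish centre from this and lay the tip down.

```bash
python3 - <<'E'
from h import *
w=robot.get_image('wrist')
Q=np.array([ray(w,*p,64)[:2] for p in ((276,139),(358,139),(355,217),(277,217))]); D=Q.mean(0)
print(Q.round(0).tolist(),D); assert np.linalg.norm(D-[572,225])<10
D=list((D+[572,225])/2); 
robot.move_linear(D+[75],speed=130); print(robot.current_contact_force())
robot.move_linear(D+[60.2],speed=25); print(robot.current_tcp_pos(),robot.current_contact_force(),robot.current_finger_force())
print(robot.move_linear(D+[58.9],speed=4,f_stop=1.2),robot.current_tcp_pos(),robot.current_contact_force(),robot.current_t())
for g in (19.5,21,26,32): robot.move_gripper(g/93)
print(robot.current_finger_force(),robot.current_contact_force())
robot.move_linear(D+[85],speed=50); robot.move_linear(D+[250],speed=200)
robot.move_gripper(0); print(robot.current_t())
w=grab('wrist','w5.png')
E
```

```text
[[627.0, 269.0], [619.0, 177.0], [527.0, 186.0], [535.0, 280.0]] [576.97039379 227.96746118]
[ 0.27154447  0.82417561 -0.47487789]
[574.53662458 226.49368288  60.18850757] [ 0.13517591 -0.74748604 -0.75093663] 4.3480425188317895
False [574.56288653 226.48401277  58.98577121] [ 0.49526956 -0.11661458 -0.64894615] 25.0667
0.0 [-0.71719196 -0.37278932  0.16305137]
28.625
```

View pics/w5.png

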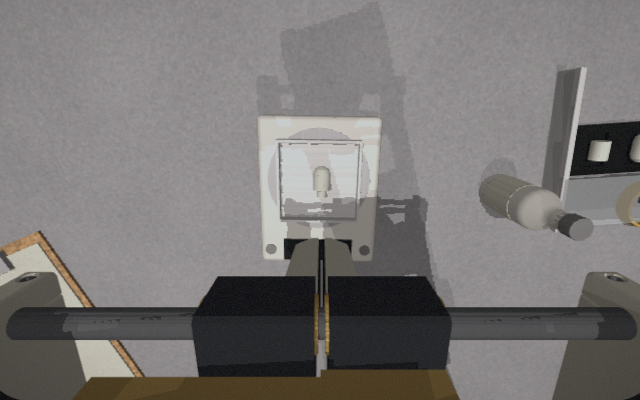

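The tip lies mid-dish at (321,181) and is released. Now I'll push the cover most of the way back, then compare it with the first wrist picture from the same pose.

```bash
cat > cmp.py <<'E'
from h import *
def shift(f):
    """cover x relative to its initial place, mm, from the wrist view at the first pose"""
    robot.move_ptp([511.18,-207.93,330],[np.pi,0,0]); robot.sleep(.3)
    w=grab('wrist',f); a=cv2.imread('pics/w1.png'); b=w['img']
    def prof(im,u0,u1,lo,hi):
        g=cv2.cvtColor(im,cv2.COLOR_BGR2GRAY).astype(float)
        return g[lo:hi,u0:u1]
    out={}
    # template: rib strip from first picture; control: right rail end, weight (should be 0)
    for n,(x0,y0,x1,y1) in dict(rib=(294,117,352,130),faredge=(250,92,290,106),faredge2=(355,96,395,110),weight=(312,44,350,80),ring=(302,154,346,197),rail=(404,40,428,60)).items():
        t=a[y0:y1,x0:x1]; r=cv2.matchTemplate(b[y0-12:y1+20,x0-3:x1+3],t,cv2.TM_CCOEFF_NORMED)
        _,sc,_,(mx,my)=cv2.minMaxLoc(r)
        o=0
        if 0<my<r.shape[0]-1:
            l,m_,h=r[my-1:my+2,mx]; o=(l-h)/(2*(l-2*m_+h))
        out[n]=(round(my+o-12,2),mx-3,round(sc,3))
    cv2.imwrite('pics/c_'+f,cv2.resize(b[35:205,210:435],None,fx=3.5,fy=3.5,interpolation=cv2.INTER_CUBIC))
    return out
E
python3 - <<'E'
from cmp import *
robot.move_ptp(T(-95,0,230),O); robot.move_linear(T(-95,0,43),speed=150)
hit=robot.move_linear(T(-70,0,43),speed=20,f_stop=1.3); print(hit,inv(robot.current_tcp_pos()),robot.current_contact_force(),robot.current_t())
r=robot.move_linear(T(-17,0,43),speed=35,f_stop=12); print(r,inv(robot.current_tcp_pos()),robot.current_contact_force())
robot.move_linear(T(-25,0,43),speed=60); robot.move_linear(T(-25,0,120),speed=150)
print(shift('w6.png'),robot.current_t())
E
```

```text
True [-74.93690976   0.16409303] [ 0.83345222  0.50035493 -0.38822591] 32.65
False [-16.94783469  -0.09800209] [-1.67362347  0.13153946 -0.00804809]
{'rib': (np.float32(3.98), 1, 0.682), 'faredge': (np.float32(-2.38), 1, 0.726), 'faredge2': (np.float32(-2.76), -3, 0.624), 'weight': (np.float32(-0.24), 1, 0.977), 'ring': (np.float32(-0.02), 1, 0.941), 'rail': (np.float32(-0.98), 2, 0.924)} 36.6333
```

View pics/c_w6.png

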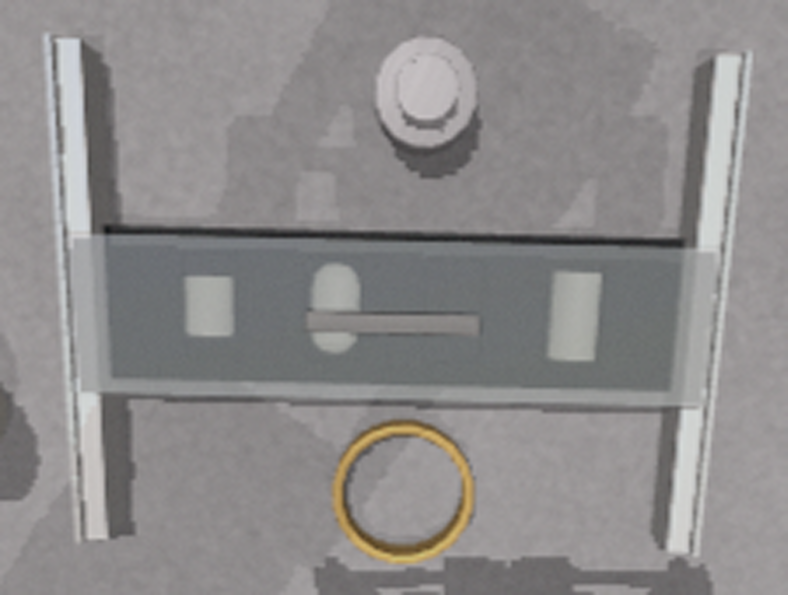

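The cover is now about 4 px short (rib at crop y 323, originally 309), which is 5.6 mm. The ring and weight have not moved. I'll give it the final push to TCP x = -11.4.

```bash
python3 - <<'E'
from cmp import *
robot.move_ptp(T(-27,0,120),O); robot.move_linear(T(-27,0,43),speed=120)
r=robot.move_linear(T(-11.4,0,43),speed=15,f_stop=12); print(r,inv(robot.current_tcp_pos()))
robot.move_linear(T(-22,0,43),speed=50); robot.move_linear(T(-22,0,120),speed=150)
print(shift('w7.png'),robot.current_t())
E
```

```text
False [-1.13991019e+01  5.31498479e-03]
{'rib': (np.float32(-0.01), 1, 0.667), 'faredge': (np.float32(-0.14), 2, 0.97), 'faredge2': (np.float32(-0.05), 3, 0.986), 'weight': (np.float32(-0.24), 1, 0.977), 'ring': (np.float32(-0.02), 1, 0.941), 'rail': (np.float32(-0.96), 2, 0.925)} 41.7083
```

View pics/c_w7.png

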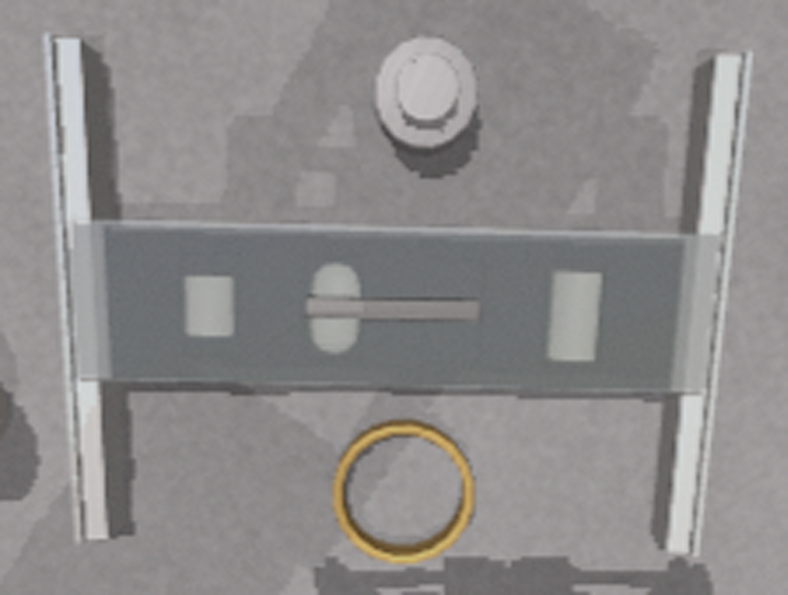

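The rib is back at crop y 309 and the cover edges match the first picture to within 0.2 px. The filters, weight and ring are undisturbed and the robot is clear, so I'm handing in.

```bash
python3 -c "
from bench import robot
print(robot.hand_in())"
```

```text
the job is handed in; nothing more can be done
None
```

I've handed in the job at about 42 s of the 64 s allowed: the necked tip lies released in the dish, the cover is centred again to within about 0.3 mm by camera, and the weight, ring, bottle and other filters look undisturbed in the pictures.

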